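# Refit the wing handle on the gearbox shaft

### The job

Pick up the orange wing handle from the blue parts tray, lower it over the gearbox's upright shaft and, pressing only lightly, turn it until the slot under its hub drops over the shaft's cross key and the hub sits fully home and upright on the collar; then let go. Be gentle (never force it down or jam it), and leave the tray's other parts, the jar, the oil bottle and the tin where they are.

Things in the scene. Friction and masses are not known exactly. Their poses are not given: they have to be found in the camera images.
- handle: Loose wing handle, 72 mm tall, 0.13-0.25 kg, upright in the tray, open end down. Origin: centre of the hub's underside; z up; x along wing and slot. Black round hub, 38 mm diameter, up to z = 38 mm; from below a blind bore 20 mm diameter, 32 mm deep, and a slot 9 mm wide, 12 mm deep, right across along x. Same after a half turn about z.
- wing (a point): Middle of the handle's orange wing, where to pinch it: 62 mm above the handle's origin, same axes. The wing is 60 mm long (x), 14 mm thick (y), from 38 to 72 mm above the handle's origin; pinch it across y, fingertips kept above 41 mm.
- seat (a point): Where the handle's origin must finish: on the shaft axis, on top of the dark round collar (46 mm diameter), 78 mm above the table. Axes as the gearbox's. The steel shaft, 18 mm diameter, rises 29 mm above this point, its last 4 mm tapering to 12 mm. It is braked: it stands still unless twisted with over 0.3 N m.
- key (a point): Centre of the brass cross key through the shaft, 5.5 mm above the seat; 30 mm long, 7 mm wide, top 9 mm above the seat. This point's axes are the gearbox's: the key's own angle is not reported; seen from above it lies 0.3 to 2.2 rad counter-clockwise from the gearbox's x axis. A handle over about 4 degrees off rides on it 9 mm high; turn it there with 2-8 N of press till it can go down.
- gearbox: Fixed, upright green gearbox, foot 150 x 110 mm, 70 mm tall without collar and shaft. Origin: centre of its underside on the table; z up, x along its long side. More than 40 N between the handle or gripper and the gearbox with its shaft is too much.
- tray: Fixed blue open tray, 200 x 170 mm, 22 mm high, floor and walls 4 mm thick. Origin: centre of its underside; x along its 200 mm side.
- washer: Bystander: loose steel washer, 26 mm diameter, 4 mm thick, lying in the tray. Origin: centre of its underside.
- bolt: Bystander: loose steel bolt standing on its head in the tray, 20 mm diameter, 42 mm tall. Origin: centre of its underside.
- jar: Bystander: glass jar with metal cap, 72 mm diameter, 110 mm tall. Origin: centre of its underside.
- oil: Bystander: oil bottle with red cap, 52 mm diameter, 150 mm tall. Origin: centre of its underside.
- tin: Bystander: red tin can, 68 mm diameter, 80 mm tall. Origin: centre of its underside.
Not all that is in view belongs to the job. There is more than one size of the handle; the one meant has the size given above.

How it is judged:
On the way, in this order (a step that is already met when the one before it is completed fails the run):
1. the handle is upright over the shaft, the shaft inside its bore (horizontal distance between handle and seat below 0.005 m and z of handle in the frame of seat below 0.02 m and angle between handle's own z axis and vertical below 0.12 rad), for 0.05 s.
2. the slot has dropped over the key and the hub is home on the collar (horizontal distance between handle and seat below 0.003 m and z of handle in the frame of seat below 0.003 m and angle between handle's own z axis and vertical below 0.08 rad), for 0.1 s.
At the end, for the whole second after the job is handed in: The handle is on the shaft with its hub within 3 mm of the collar (slot over the key), within 3 mm of the shaft's axis, upright to 0.08 rad, at rest and released (all of step 2 and linear speed of handle below 0.02 m/s and contact force between the fingers and handle below 0.1 N); the robot touches nothing.
It fails at once if the handle is pressed or jammed on the gearbox or its shaft with more than 40 N (contact force between handle and gearbox above 40 N).
It fails at once if the gripper or arm pushes the gearbox with more than 40 N (contact force between the arm and gearbox above 40 N).
It fails at once if a bystander (washer, bolt, jar, oil bottle, tin) is moved more than 30 mm (distance of any of washer, bolt, jar, oil, tin from where it was at the start of the episode above 0.03 m).
It also fails if it takes over 72 s, if anything falls off the work surface, if the arm or the gripper's body presses on something with over 40 N, if the wrist force passes 120 N, or if a joint passes its speed limit or range.

### The arm

A 6-joint arm with a two-finger parallel gripper is mounted at the origin on the work surface. World frame = base frame: x ahead of the robot, y to its left, z up, the work surface at z = 0. Lengths are in m, angles in rad, forces in N, time in s.
With the tool pointing down it reaches from about 0.35 to 0.775 m from the base axis. Payload 5.5 kg.
Tool frame: the origin (TCP) lies where the fingers leave the gripper's body, on its centre line; the fingertips stand 73 mm ahead of it and the grasp point (between the pads) lies 54 mm ahead of it; z points along the fingers, y is the direction in which the jaws open and shut (so a half turn about z gives the same grasp; the last joint's range is limited). The gripper opens to 85 mm and grips with 20 to 120 N. Pads are 22 mm wide; open, the fingers measure 114 mm over their backs; the gripper's body (76 mm by 85 mm) begins 54 mm behind the grasp point. The pads swing forward as they close: fully open they stand 13 mm farther back than shut.
Start: joints at [1.097, 0.313, 0.046, 1.304, 0, 1.431], TCP at [0.188, 0.543, 0.304] pointing down, gripper open.
Joint ranges: [-2.76, 2.76], [-0.86, 1.69], [-1.03, 1.26], [-2.2, 2.34], [-1.47, 1.5], [-3.14, 3.14]. Speed limits (rad/s): [2.57, 2.57, 3.14, 3.14, 3.14, 3.14].

### API

Orientations are given as a unit quaternion [w, x, y, z].
In Python, from workcell import env, read_camera, job, cut_out gives the robot as it stands.
- The arm moves only by the tool servo_tool, never from a script. Its argument "deltas" is a list of rows, each an object of numbers: "dx", "dy", "dz": the shift along the world's x, y, z in mm; "rx", "ry", "rz": the turn, a rotation vector about the world's x, y, z in rad; "fingers": the closure, from -1 (fully open) to 1 (shut). A call has 1 to 8 rows; each row shifts and turns the commanded pose from where the row before left it; what a row does not reach is not made up. A row lasts 1/10 s, in which the tool goes at most 50 mm and 8.59 degrees, less where a joint would pass 70% of its speed; a pose out of reach is approached as far as the arm can. A call is refused whole if a number of a shift passes 50 or a number of a turn 0.15, either way. A call with a gripper value outside its range is refused whole. The fingers move at their own pace and stop on an object; "newtons" is the grip in N (left out, the last holds). Time passes only in rows, so rows that do not move let the fingers close. It gives the time, the measured TCP pose, the force and the opening at its end, in the units of the state.
- env.get_state(): the state, without advancing time (a new reading comes with each control period).
- read_camera(name): name is "scene" or "top"; returns a dict with "img" (400x640x3 uint8, red, green, blue), "intrinsics" (3x3 intrinsics, pixels), "k1" (the pictures are not rectified: a ray, as slopes to the right and down, at radius r is drawn at 1 + k1 r^2 times it, then the intrinsics apply), "extrinsics" (4x4, takes a point from camera to world coordinates). Camera axes: x right, y down, z forward; pixel columns grow to the right and rows downward; lengths in m; the calibration is good to about 2 mm. A picture is of the moment at which its call begins. There is no depth.
- job.hand_in(): hands the job in, once; it reports no verdict.
Trained networks look in the newest picture that a camera, given by its name, has taken for a name from the list of things; names that differ only in an ending like _2 or _b are one class to them, and where a whole thing is asked for, a point or a joint stands for the part that bears it (a point fixed in the world has none). Each returns a list of dicts, best first, with "confidence" (0 to 1); they miss things now and then, are a little off and sometimes report something else, mostly with a low value. They report only what shows in the picture. A call takes as long as a camera call. They do not tell look-alikes from the thing itself.
- cut_out(target, camera): "region" (400x640 bool, what is visible of it) and "extent" ([left, top, right, bottom] in pixels, round what is visible of it).
The state is a dict: "clock": time; "joint_pos": joint angles; "qvel": joint speeds; "tau": joint torques, N m; "tcp_pos": TCP position; "orientation": TCP orientation; "wrist_force": force on the tool from outside, world axes, zero at the start; "ft_torque": the same for the moment, N m; "finger_gap": finger opening in m.
Only numpy, scipy, OpenCV 4.12 (cv2) and the standard library are available. Lean on these libraries where they do the work, as an engineer would, in place of code of your own. Each camera call takes 0.05 s, during which the arm holds its last target. There are 200 camera calls.

## Working session

There is one attempt and no reset: what is moved stays moved. The work goes in short steps, Python scripts to look and compute and a tool call to move; the robot and the scene stay as the last step left them, time stands still between calls to the robot, and variables do not carry over. Pictures are saved under pics/ and viewed, about 8 in all and at most 12, crops included, and the job is handed in when it is done.

Besides the shell and the picture viewer there is one more tool, called after "Emit:" as a command line: name --argument value ..., lists and objects as JSON in quotes. servo_tool: Moves the arm, as the interface text tells. Its arguments: {"type":"object","properties":{"deltas":{"type":"array"},"newtons":{"type":"number"}},"required":["deltas"]}

```bash
mkdir -p pics; cat > h.py <<'E'
import numpy as np, cv2
from workcell import env, read_camera, job, cut_out
def cam(n):
    c=read_camera(n); return c
def proj(c,P):
    E=np.linalg.inv(np.array(c["extrinsics"])); P=np.atleast_2d(P)
    q=P@E[:3,:3].T+E[:3,3]; s=q[:,:2]/q[:,2:]; r2=(s**2).sum(1,keepdims=True)
    s=s*(1+c["k1"]*r2); K=np.array(c["intrinsics"]); return np.c_[s[:,0]*K[0,0]+K[0,2],s[:,1]*K[1,1]+K[1,2]]
def ray(c,uv):
    K=np.array(c["intrinsics"]); uv=np.atleast_2d(np.float64(uv))
    s=cv2.undistortPoints(uv.reshape(-1,1,2),K,np.array([c["k1"],0,0,0.])).reshape(-1,2)
    E=np.array(c["extrinsics"]); d=np.c_[s,np.ones(len(s))]@E[:3,:3].T; return E[:3,3],d
def onz(c,uv,z):
    o,d=ray(c,uv); return o+d*((z-o[2])/d[:,2:])
def save(c,n,box=None,k=1):
    im=c["img"][...,::-1]
    if box: im=im[box[1]:box[3],box[0]:box[2]]
    cv2.imwrite("pics/"+n+".png",cv2.resize(im,None,fx=k,fy=k,interpolation=cv2.INTER_CUBIC))
E
python3 - <<'E'
from h import *
for n in("top","scene"):
    c=cam(n); save(c,n+"0"); print(n,np.round(c["extrinsics"],3).tolist(),np.round(c["intrinsics"],1).tolist(),c["k1"])
    for t in("handle","gearbox","tray","key","washer","bolt","jar","oil","tin"):
        print(t,[(round(d["confidence"],2),np.round(d["extent"]).tolist(),int(d["region"].sum())) for d in cut_out(t,n)[:3]])
E
```

```text
top [[0.025, -0.995, 0.098, 0.547], [-1.0, -0.023, 0.019, 0.025], [-0.016, -0.098, -0.995, 0.878], [0.0, 0.0, 0.0, 1.0]] [[388.5, 0.0, 317.3], [0.0, 388.5, 198.8], [0.0, 0.0, 1.0]] -0.00629816771904774
handle [(0.78, [232.0, 235.0, 261.0, 254.0], 371), (0.58, [174.0, 249.0, 196.0, 265.0], 192), (0.3, [210.0, 190.0, 299.0, 291.0], 6473)]
gearbox [(0.9, [404.0, 202.0, 474.0, 294.0], 3883)]
tray [(0.6, [211.0, 191.0, 298.0, 292.0], 6571)]
key [(0.67, [401.0, 201.0, 476.0, 294.0], 3861)]
washer [(0.59, [231.0, 267.0, 241.0, 276.0], 61)]
bolt []
jar [(0.77, [321.0, 107.0, 354.0, 153.0], 1130)]
oil [(0.83, [429.0, 119.0, 464.0, 157.0], 881)]
tin [(0.81, [219.0, 112.0, 256.0, 148.0], 1052)]
scene [[-0.192, 0.829, -0.525, 1.117], [0.981, 0.165, -0.1, 0.122], [0.004, -0.535, -0.845, 0.895], [0.0, 0.0, 0.0, 1.0]] [[477.6, 0.0, 325.2], [0.0, 477.6, 196.1], [0.0, 0.0, 1.0]] -0.0008626992939583436
handle [(0.72, [391.0, 178.0, 424.0, 203.0], 665), (0.71, [463.0, 180.0, 484.0, 203.0], 274), (0.61, [460.0, 206.0, 481.0, 229.0], 320)]
gearbox [(0.65, [200.0, 122.0, 253.0, 201.0], 3043)]
tray [(0.81, [361.0, 156.0, 447.0, 239.0], 5630)]
key [(0.72, [201.0, 123.0, 249.0, 201.0], 3138)]
washer [(0.53, [419.0, 168.0, 424.0, 176.0], 59)]
bolt [(0.37, [277.0, 246.0, 321.0, 301.0], 1717)]
jar [(0.66, [276.0, 247.0, 317.0, 304.0], 1652)]
oil [(0.75, [163.0, 218.0, 202.0, 273.0], 1248), (0.48, [392.0, 178.0, 424.0, 205.0], 642)]
tin [(0.66, [393.0, 278.0, 430.0, 325.0], 1470)]
```

View pics/top0.png

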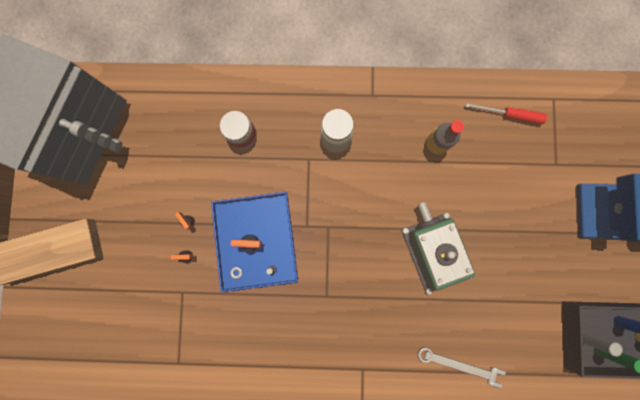

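View pics/scene0.png

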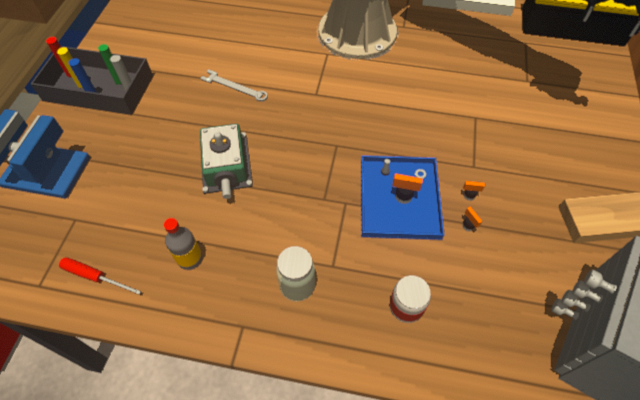

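The top view shows three possible handles: A in the tray at (245,244), B at (185,221) and C at (181,257). B and C are smaller and lie outside the tray, so I choose A. I'll check it in a close crop and measure it.

```bash
cat >> h.py <<'E'
from scipy.optimize import minimize
def orange(c):
    h=cv2.cvtColor(c["img"],cv2.COLOR_RGB2HSV); return (h[...,0]>3)&(h[...,0]<16)&(h[...,1]>190)&(h[...,2]>110)
def wingbox(x,y,z0,a,L=.06,W=.014,H=.034):
    ca,sa=np.cos(a),np.sin(a)
    return np.array([[x+ca*u-sa*v,y+sa*u+ca*v,z] for u in(-L/2,L/2) for v in(-W/2,W/2) for z in(z0,z0+H)])
def fitwing(cs,ms,x0,z0,freez=False):
    S=4
    def cost(p):
        t=0
        for c,m in zip(cs,ms):
            u=proj(c,wingbox(p[0],p[1],p[3] if freez else z0,p[2])); 
            ys,xs=np.where(m); l,t0=xs.min()-15,ys.min()-15; w,h=xs.max()-l+15,ys.max()-t0+15
            im=np.zeros((h*S,w*S),np.uint8); hull=cv2.convexHull(np.float32(((u-[l,t0]+.5)*S-.5)*16)).astype(np.int32)
            cv2.fillConvexPoly(im,hull,255,shift=4); f=cv2.resize(im,(w,h),interpolation=cv2.INTER_AREA)/255.
            t+=np.abs(f-m[t0:t0+h,l:l+w]).sum()
        return t
    best=None
    for a in np.linspace(0,np.pi,7)[:-1] if len(x0)==2 else [x0[2]]:
        p=[x0[0],x0[1],a]+([z0] if freez else [])
        sx=np.array([p]+[np.array(p)+d for d in np.diag([.01,.01,.25]+([.01] if freez else []))])
        r=minimize(cost,p,method="Nelder-Mead",options=dict(initial_simplex=sx,xatol=1e-4,fatol=.05))
        if best is None or r.fun<best.fun:best=r
    return best.x,best.fun
E
python3 - <<'E'
from h import *
cs=[cam("top"),cam("scene")]; ms=[]
for c,b in zip(cs,((205,200,300,290),(365,165,440,225))):
    m=orange(c); k=np.zeros_like(m); k[b[1]:b[3],b[0]:b[2]]=1; ms.append(m&k); print(ms[-1].sum())
x0=onz(cs[0],[[245,244]],.06)[0]; print(x0)
for i in ([0,1],[0],[1]): print(fitwing([cs[j] for j in i],[ms[j] for j in i],x0[:2],.042))
print("tray box size test z0 .042 ; shaft top:",onz(cs[0],[[447,255]],.107))
for t in ("bolt","washer"):pass
print("bolt",onz(cs[0],[[270,270]],.046),"scene",onz(cs[1],[[387,163]],.046),"washer",onz(cs[0],[[236,272]],.006))
a=cv2.resize(cs[0]["img"][195:300,205:305],(400,420),interpolation=cv2.INTER_CUBIC)
b=cv2.resize(cs[0]["img"][200:295,400:480],(354,420),interpolation=cv2.INTER_CUBIC)
cv2.imwrite("pics/crop1.png",np.hstack([a,b])[...,::-1])
E
```

```text
0
309
[0.52883099 0.19040892 0.06      ]Traceback (most recent call last):
  File "<stdin>", line 6, in <module>
  File "h.py", line 40, in fitwing
    r=minimize(cost,p,method="Nelder-Mead",options=dict(initial_simplex=sx,xatol=1e-4,fatol=.05))
    res = _minimize_neldermead(fun, x0, args, callback, bounds=bounds,
                               **options)
    fsim[k] = func(sim[k])
              ~~~~^^^^^^^^
    fx = function(np.copy(x), *(wrapper_args + args))
  File "h.py", line 31, in cost
    ys,xs=np.where(m); l,t0=xs.min()-15,ys.min()-15; w,h=xs.max()-l+15,ys.max()-t0+15
                            ~~~~~~^^
    return umr_minimum(a, axis, None, out, keepdims, initial, where)
ValueError: zero-size array to reduction operation minimum which has no identity
```

```bash
sed -i 's/(h\[...,0\]>3)&(h\[...,0\]<16)&(h\[...,1\]>190)&(h\[...,2\]>110)/(h[...,0]<18)\&(h[...,1]>140)\&(h[...,2]>70)/' h.py
python3 - <<'E'
from h import *
cs=[cam("top"),cam("scene")]; ms=[]
for c,b in zip(cs,((215,215,290,285),(370,165,438,225))):
    m=orange(c); k=np.zeros_like(m); k[b[1]:b[3],b[0]:b[2]]=1; ms.append(m&k); print(ms[-1].sum())
x0=onz(cs[0],[[245,244]],.06)[0]; print(x0)
for i in ([0,1],[0],[1]): print(fitwing([cs[j] for j in i],[ms[j] for j in i],x0[:2],.042))
print("shaft top:",onz(cs[0],[[447,255]],.107))
print("bolt",onz(cs[0],[[270,270]],.046),"scene",onz(cs[1],[[387,163]],.046),"washer",onz(cs[0],[[236,272]],.006))
a=cv2.resize(cs[0]["img"][195:300,205:305],(400,420),interpolation=cv2.INTER_CUBIC)
b=cv2.resize(cs[0]["img"][235:275,427:467],(390,420),interpolation=cv2.INTER_CUBIC)
b2=cv2.resize(cs[1]["img"][125:170,200:245],(390,420),interpolation=cv2.INTER_CUBIC)
cv2.imwrite("pics/crop1.png",cv2.resize(np.hstack([a,b,b2])[...,::-1],(800,285)))
cv2.imwrite("pics/crop2.png",np.hstack([b,b2])[...,::-1])
E
```

```text
185
367
[0.52883099 0.19040892 0.06      ]
(array([0.53038982, 0.18609331, 1.53799795]), np.float64(125.94509803921568))
(array([0.5304606 , 0.18568729, 1.53488639]), np.float64(53.69019607843137))
(array([0.52915373, 0.18601007, 1.50702012]), np.float64(69.26666666666668))
shaft top: [[ 0.51833617 -0.21658322  0.107     ]]
bolt [[0.47512781 0.13774034 0.046     ]] scene [[0.47808101 0.13894878 0.046     ]] washer [[0.46526938 0.21874478 0.006     ]]
```

View pics/crop1.png

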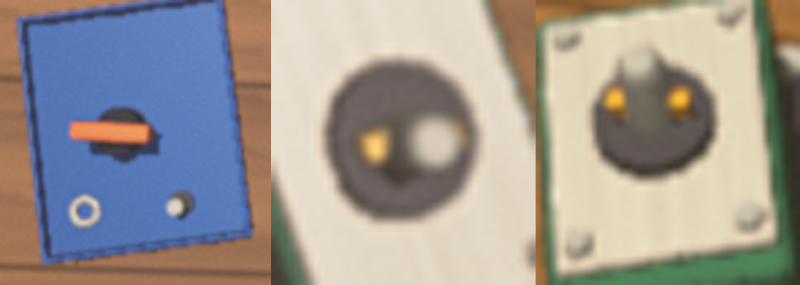

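View pics/crop2.png

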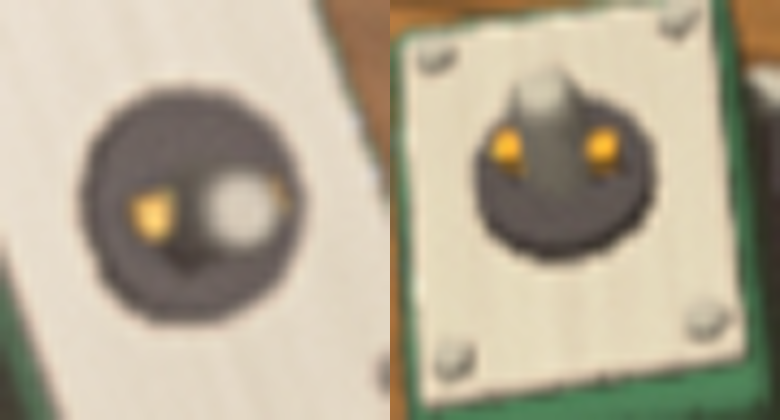

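The crops show a single handle in the tray: a wide orange wing on a black hub, with the washer and bolt below it. The collar is at about (446,254) in the top view. In the scene view the brass key ends are at about (213.5,141) and (224.6,141), one each side of the shaft.

```bash
sed -i '/^def orange/,/^def wingbox/{/^    h=/c\    i=c["img"].astype(int); return (i[...,0]>i[...,2]+45)\&(i[...,0]>i[...,1]+25)
}' h.py
python3 - <<'E'
from h import *
cs=[cam("top"),cam("scene")]; ms=[]
for c,b in zip(cs,((215,215,290,285),(370,165,438,225))):
    m=orange(c); k=np.zeros_like(m); k[b[1]:b[3],b[0]:b[2]]=1; ms.append(m&k); ys,xs=np.where(ms[-1]); print(len(xs),xs.min(),xs.max(),ys.min(),ys.max())
    print(np.round(proj(c,wingbox(.530,.186,.042,1.53))).tolist())
for i in ([0,1],[0],[1]): print(fitwing([cs[j] for j in i],[ms[j] for j in i],[.53,.187],.042))
t,s=cs
# collar centre from dark blob contour (top)
g=t["img"].astype(int); m=((g.max(2)<125)); k=np.zeros_like(m); k[238:272,432:462]=1; m&=k
ys,xs=np.where(m); hull=cv2.convexHull(np.float32(np.c_[xs,ys])); (u,v),r=cv2.minEnclosingCircle(hull); print("collar",u,v,r,onz(t,[[u,v]],.077))
print("shaft top",onz(t,[[451.1,254.3]],.107), "crop est",onz(t,[[446,254]],.077))
def brass(c,b):
    i=c["img"].astype(int)[b[1]:b[3],b[0]:b[2]]; m=((i[...,0]-i[...,2])>60).astype(np.uint8)
    n,_,st,ce=cv2.connectedComponentsWithStats(m); return [(st[j,4],(ce[j]+b[:2]).round(1)) for j in range(1,n)]
for c,b in((t,(436,244,458,268)),(s,(208,132,230,150))):
    B=brass(c,b)
    for n,ce in B: print(n,ce,onz(c,[ce],.087).round(4), onz(c,[ce],.085).round(4))
for nm,P in(("collar",[.515,-.217,.078]),("shaft",[.515,-.217,.107])): print(nm,proj(t,P),proj(s,P))
print("scene shaft top",onz(s,[[217.5,134.8]],.107))
E
```

```text
303 215 289 239 284
[[263.0, 241.0], [260.0, 241.0], [262.0, 248.0], [260.0, 248.0], [235.0, 239.0], [231.0, 239.0], [235.0, 246.0], [231.0, 246.0]]
390 393 437 165 190
[[391.0, 187.0], [393.0, 178.0], [392.0, 181.0], [394.0, 172.0], [419.0, 192.0], [422.0, 183.0], [420.0, 187.0], [423.0, 178.0]]
(array([0.53010666, 0.18677242, 1.55973424]), np.float64(183.7843137254902))
(array([0.53062872, 0.18834824, 1.5422479 ]), np.float64(123.45490196078431))
(array([0.52906911, 0.18643504, 1.55334394]), np.float64(53.588235294117645))
collar 445.9459533691406 254.26351928710938 10.92078971862793 [[ 0.51863852 -0.22387352  0.077     ]]
shaft top [[ 0.51989287 -0.22458826  0.107     ]] crop est [[ 0.51917296 -0.22398682  0.077     ]]
17 [442.4 255. ] [[ 0.5174 -0.2137  0.087 ]] [[ 0.5173 -0.2143  0.085 ]]
12 [213.  140.5] [[ 0.5225 -0.2379  0.087 ]] [[ 0.521  -0.2388  0.085 ]]
15 [223.9 140.5] [[ 0.5179 -0.2149  0.087 ]] [[ 0.5164 -0.2157  0.085 ]]
collar [[442.7143862  256.00725552]] [[224.09079082 141.95100213]]
shaft [[447.22647345 256.72478481]] [[221.7056117  133.35541589]]
scene shaft top [[ 0.52053676 -0.22453499  0.107     ]]
```

```bash
python3 - <<'E'
from h import *
from scipy.spatial.transform import Rotation as R
s=env.get_state(); print({k:np.round(v,3).tolist() for k,v in s.items()})
q=s["orientation"]; M=R.from_quat([q[1],q[2],q[3],q[0]]).as_matrix(); print(M.round(3)); print("jaw yaw",np.arctan2(M[1,1],M[0,1]))
E
```

```text
{'clock': 1.3, 'joint_pos': [1.097, 0.313, 0.046, 1.304, -0.0, 1.431], 'qvel': [-0.003, 0.0, -0.001, -0.0, 0.001, -0.001], 'tau': [-0.0, -48.047, 29.881, 0.0, -0.0, -0.0], 'tcp_pos': [0.188, 0.543, 0.304], 'orientation': [0.0, 0.166, 0.986, -0.0], 'wrist_force': [-0.203, 0.075, 0.397], 'ft_torque': [0.008, 0.067, 0.002], 'finger_gap': 0.085}
[[-0.945  0.328  0.   ]
 [ 0.328  0.945 -0.   ]
 [-0.    -0.    -1.   ]]
jaw yaw 1.2370154486692622
```

Emit:
servo_tool --deltas '[{"dx": 28.5,"dy": -29.7,"dz": -5,"rz": -0.105,"fingers": -0.3},{"dx": 28.5,"dy": -29.7,"dz": -5,"rz": -0.105},{"dx": 28.5,"dy": -29.7,"dz": -5,"rz": -0.105},{"dx": 28.5,"dy": -29.7,"dz": -5,"rz": -0.105},{"dx": 28.5,"dy": -29.7,"dz": -5,"rz": -0.105},{"dx": 28.5,"dy": -29.7,"dz": -5,"rz": -0.105},{"dx": 28.5,"dy": -29.7,"dz": -5,"rz": -0.105},{"dx": 28.5,"dy": -29.7,"dz": -5,"rz": -0.105}]' --newtons 30

```text
invalid input at $.deltas[0]: expected keys dx, dy, dz, rx, ry, rz, fingers
```

Emit:
servo_tool --deltas '[{"dx": 28.5,"dy": -29.7,"dz": -5,"rz": -0.105},{"dx": 28.5,"dy": -29.7,"dz": -5,"rz": -0.105},{"dx": 28.5,"dy": -29.7,"dz": -5,"rz": -0.105},{"dx": 28.5,"dy": -29.7,"dz": -5,"rz": -0.1},{"dz": -5},{"dx": 0}]'

```text
invalid input at $.deltas[0]: expected keys dx, dy, dz, rx, ry, rz, fingers
```

Emit:
servo_tool --deltas '[{"dx": 28.5,"dy": -29.7,"dz": -5,"rx": 0,"ry": 0,"rz": -0.105,"fingers": -0.2},{"dx": 28.5,"dy": -29.7,"dz": -5,"rx": 0,"ry": 0,"rz": -0.105,"fingers": -0.2},{"dx": 28.5,"dy": -29.7,"dz": -5,"rx": 0,"ry": 0,"rz": -0.105,"fingers": -0.2},{"dx": 28.5,"dy": -29.7,"dz": -5,"rx": 0,"ry": 0,"rz": -0.105,"fingers": -0.2},{"dx": 28.5,"dy": -29.7,"dz": -5,"rx": 0,"ry": 0,"rz": -0.105,"fingers": -0.2},{"dx": 28.5,"dy": -29.7,"dz": -5,"rx": 0,"ry": 0,"rz": -0.105,"fingers": -0.2},{"dx": 28.5,"dy": -29.7,"dz": -5,"rx": 0,"ry": 0,"rz": -0.105,"fingers": -0.2},{"dx": 28.5,"dy": -29.7,"dz": -5,"rx": 0,"ry": 0,"rz": -0.105,"fingers": -0.2}]' --newtons 30

```text
clock: 2.1
tcp_pos: [0.4174, 0.3044, 0.264]
orientation: [0.0, 0.556, 0.831, 0.0]
wrist_force: [0.4, 0.1, 0.7]
finger_gap: 0.0512
```

Emit:
servo_tool --deltas '[{"dx": 28.5,"dy": -29.7,"dz": -5,"rx": 0,"ry": 0,"rz": -0.105,"fingers": -0.2},{"dx": 28.5,"dy": -29.7,"dz": -5,"rx": 0,"ry": 0,"rz": -0.105,"fingers": -0.2},{"dx": 28.5,"dy": -29.7,"dz": -5,"rx": 0,"ry": 0,"rz": -0.105,"fingers": -0.2},{"dx": 28.5,"dy": -29.7,"dz": -5,"rx": 0,"ry": 0,"rz": -0.1,"fingers": -0.2},{"dx": 0,"dy": 0,"dz": -20,"rx": 0,"ry": 0,"rz": 0,"fingers": -0.2},{"dx": 0,"dy": 0,"dz": 0,"rx": 0,"ry": 0,"rz": 0,"fingers": -0.2}]'

```text
clock: 2.7
tcp_pos: [0.5298, 0.1854, 0.2215]
orientation: [-0.001, 0.714, 0.7, -0.002]
wrist_force: [-0.9, 0.1, -0.3]
finger_gap: 0.0512
```

```bash
python3 - <<'E'
from h import *
c=cam("scene");t=cam("top")
a=cv2.resize(t["img"][190:300,195:305],(400,400),interpolation=cv2.INTER_CUBIC)
b=cv2.resize(c["img"][110:230,340:460],(400,400),interpolation=cv2.INTER_CUBIC)
cv2.imwrite("pics/near.png",np.hstack([a,b])[...,::-1])
s=env.get_state(); print(s["clock"],s["tcp_pos"],s["orientation"],s["wrist_force"],s["finger_gap"])
m=orange(c); k=np.zeros_like(m); k[165:210,385:430]=1; m&=k; print(m.sum(),fitwing([c],[m],[.53,.187,1.54],.042))
E
```

```text
2.8 [0.5297514  0.18690411 0.22368647] [-5.37362709e-04  7.13353199e-01  7.00804155e-01 -6.78927289e-04] [0.19257171 1.10982385 0.71381898] 0.0512636222317485
389 (array([0.52863419, 0.1863742 , 1.54617859]), np.float64(51.721568627450985))
```

View pics/near.png

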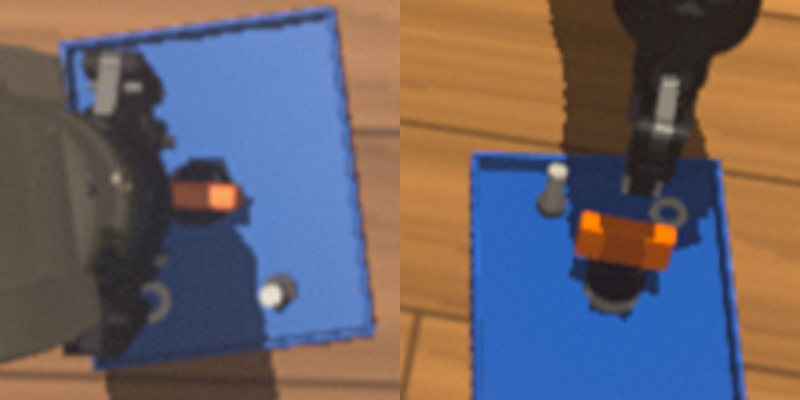

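The gripper is above the wing, at about (205,195) in the left half of the picture, and clear of the bolt and washer. I'll go down and grip.

Emit:
servo_tool --deltas '[{"dx": 0,"dy": 0,"dz": -25,"rx": 0,"ry": 0,"rz": 0,"fingers": -0.2},{"dx": 0,"dy": 0,"dz": -25,"rx": 0,"ry": 0,"rz": 0,"fingers": -0.2},{"dx": 0,"dy": 0,"dz": -25,"rx": 0,"ry": 0,"rz": 0,"fingers": -0.2},{"dx": 0,"dy": 0,"dz": -15,"rx": 0,"ry": 0,"rz": 0,"fingers": -0.2},{"dx": 0,"dy": 0,"dz": -12,"rx": 0,"ry": 0,"rz": 0,"fingers": -0.2},{"dx": 0,"dy": 0,"dz": 0,"rx": 0,"ry": 0,"rz": 0,"fingers": -0.2}]'

```text
clock: 3.4
tcp_pos: [0.5294, 0.1875, 0.1213]
orientation: [-0.0, 0.713, 0.701, -0.001]
wrist_force: [0.0, 0.1, -0.0]
finger_gap: 0.0514
```

Emit:
servo_tool --deltas '[{"dx": 0,"dy": 0,"dz": 0,"rx": 0,"ry": 0,"rz": 0,"fingers": 0.4},{"dx": 0,"dy": 0,"dz": 0,"rx": 0,"ry": 0,"rz": 0,"fingers": 1},{"dx": 0,"dy": 0,"dz": 0,"rx": 0,"ry": 0,"rz": 0,"fingers": 1},{"dx": 0,"dy": 0,"dz": 0,"rx": 0,"ry": 0,"rz": 0,"fingers": 1},{"dx": 0,"dy": 0,"dz": 0,"rx": 0,"ry": 0,"rz": 0,"fingers": 1}]' --newtons 40

```text
clock: 3.9
tcp_pos: [0.531, 0.1871, 0.1231]
orientation: [0.0, 0.713, 0.701, 0.001]
wrist_force: [-1.4, 0.6, 5.1]
finger_gap: 0.0127
```

Emit:
servo_tool --deltas '[{"dx": 0,"dy": 0,"dz": 10,"rx": 0,"ry": 0,"rz": 0,"fingers": 1},{"dx": 0,"dy": 0,"dz": 25,"rx": 0,"ry": 0,"rz": 0,"fingers": 1},{"dx": 0,"dy": 0,"dz": 35,"rx": 0,"ry": 0,"rz": 0,"fingers": 1},{"dx": 0,"dy": 0,"dz": 40,"rx": 0,"ry": 0,"rz": 0,"fingers": 1},{"dx": 0,"dy": 0,"dz": 30,"rx": 0,"ry": 0,"rz": 0,"fingers": 1},{"dx": 0,"dy": 0,"dz": 0,"rx": 0,"ry": 0,"rz": 0,"fingers": 1}]'

```text
clock: 4.5
tcp_pos: [0.5324, 0.1872, 0.267]
orientation: [0.002, 0.713, 0.701, 0.003]
wrist_force: [0.2, 0.2, -2.3]
finger_gap: 0.0134
```

Emit:
servo_tool --deltas '[{"dx": -1,"dy": -20,"dz": 0,"rx": 0,"ry": 0,"rz": 0,"fingers": 1},{"dx": -1,"dy": -35,"dz": 0,"rx": 0,"ry": 0,"rz": 0.03,"fingers": 1},{"dx": -1,"dy": -40,"dz": 0,"rx": 0,"ry": 0,"rz": 0.03,"fingers": 1},{"dx": -1,"dy": -40,"dz": 0,"rx": 0,"ry": 0,"rz": 0.03,"fingers": 1},{"dx": -1,"dy": -40,"dz": 0,"rx": 0,"ry": 0,"rz": 0.03,"fingers": 1},{"dx": -1,"dy": -40,"dz": 0,"rx": 0,"ry": 0,"rz": 0.03,"fingers": 1},{"dx": -1,"dy": -40,"dz": 0,"rx": 0,"ry": 0,"rz": 0.03,"fingers": 1},{"dx": -1,"dy": -40,"dz": 0,"rx": 0,"ry": 0,"rz": 0.02,"fingers": 1}]'

```text
clock: 5.3
tcp_pos: [0.5213, -0.1095, 0.2606]
orientation: [-0.001, 0.64, 0.769, -0.0]
wrist_force: [0.8, 0.3, -3.2]
finger_gap: 0.0136
```

Emit:
servo_tool --deltas '[{"dx": -1,"dy": -40,"dz": 0,"rx": 0,"ry": 0,"rz": 0,"fingers": 1},{"dx": -1,"dy": -40,"dz": 0,"rx": 0,"ry": 0,"rz": 0,"fingers": 1},{"dx": -1,"dy": -26,"dz": 0,"rx": 0,"ry": 0,"rz": 0,"fingers": 1},{"dx": 0,"dy": -10,"dz": 0,"rx": 0,"ry": 0,"rz": 0,"fingers": 1},{"dx": 0,"dy": 0,"dz": -15,"rx": 0,"ry": 0,"rz": 0,"fingers": 1},{"dx": 0,"dy": 0,"dz": -8,"rx": 0,"ry": 0,"rz": 0,"fingers": 1},{"dx": 0,"dy": 0,"dz": 0,"rx": 0,"ry": 0,"rz": 0,"fingers": 1},{"dx": 0,"dy": 0,"dz": 0,"rx": 0,"ry": 0,"rz": 0,"fingers": 1}]'

```text
clock: 6.1
tcp_pos: [0.5192, -0.2232, 0.2385]
orientation: [-0.001, 0.64, 0.769, -0.0]
wrist_force: [-0.1, -0.1, -1.7]
finger_gap: 0.0132
```

```bash
python3 - <<'E'
from h import *
from scipy.spatial.transform import Rotation as R
s=env.get_state(); q=s["orientation"]; M=R.from_quat([q[1],q[2],q[3],q[0]]).as_matrix(); p=s["tcp_pos"]
print(s["clock"],p.round(4),s["wrist_force"].round(2),s["finger_gap"],M[:,2].round(4),"wing yaw",np.arctan2(M[1,1],M[0,1])+np.pi/2)
c=cam("scene");t=cam("top")
O=[.519,-.2242]
print("proj seat",proj(c,[*O,.078]),"TCP-based handle origin",proj(c,[p[0],p[1],p[2]-.119]))
a=cv2.resize(t["img"][190:310,380:500],(400,400),interpolation=cv2.INTER_CUBIC)
b=cv2.resize(c["img"][70:190,165:285],(400,400),interpolation=cv2.INTER_CUBIC)
cv2.imwrite("pics/over.png",np.hstack([a,b])[...,::-1])
E
```

```text
6.1 [ 0.5192 -0.2232  0.2385] [-0.14 -0.1  -1.69] 0.013184664088061694 [-1.1e-03  8.0e-04 -1.0e+00] wing yaw 1.753787443725859
proj seat [[220.35472924 142.85839484]] TCP-based handle origin [[217.18866173 130.56699761]]
```

View pics/over.png

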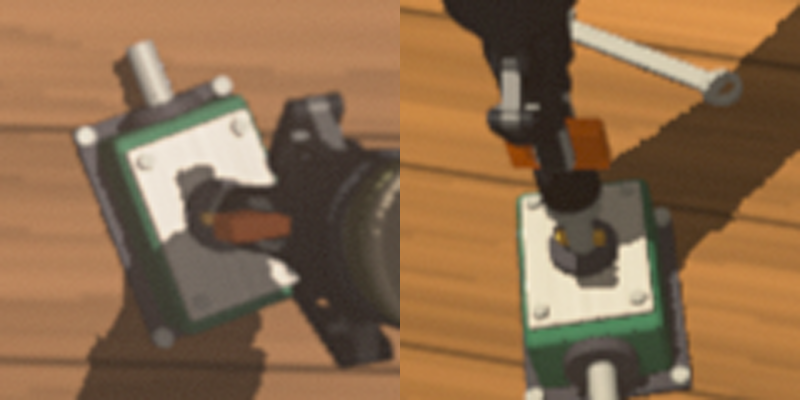

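```bash
python3 - <<'E'
from h import *
p=env.get_state()["tcp_pos"]; c=cam("scene");t=cam("top")
z=p[2]-.119
W=wingbox(p[0],p[1],z+.038,1.754)
f=lambda P:(((proj(c,P)-[165,70]+.5)*10/3-.5)+[400,0]).round().tolist()
g=lambda P:((proj(t,P)-[380,190]+.5)*10/3-.5).round().tolist()
print(f(W)); print(g(W))
th=np.linspace(0,2*np.pi,60)
for r,zz in((.019,z),(.019,z+.038)):
    C=np.c_[p[0]+r*np.cos(th),p[1]+r*np.sin(th),th*0+zz]; a=np.array(f(C)); print("hub",a.min(0),a.max(0))
    a=np.array(g(C)); print("  top",a.min(0),a.max(0))
for r,zz in((.006,.107),(.009,.103),(.023,.078)):
    C=np.c_[.519+r*np.cos(th),-.2242+r*np.sin(th),th*0+zz]; a=np.array(f(C)); print("shaft/collar",a.min(0),a.max(0))
big=cv2.resize(c["img"][95:155,195:255],(600,600),interpolation=cv2.INTER_CUBIC); cv2.imwrite("pics/over2.png",big[...,::-1])
f2=lambda P:(((proj(c,P)-[195,95]+.5)*10-.5)).round().tolist()
for nm,r,zz in(("hubbot",.019,z),("hubtop",.019,z+.038),("shaft",.009,.095),("collar",.023,.078)):
    xy=p[:2] if nm[0]=="h" else [.519,-.2242]
    a=np.array(f2(np.c_[xy[0]+r*np.cos(th),xy[1]+r*np.sin(th),th*0+zz])); print(nm,a.min(0),a.max(0))
print(f2(W))
E
```

```text
[[511.0, 170.0], [499.0, 132.0], [515.0, 153.0], [502.0, 114.0], [610.0, 171.0], [600.0, 133.0], [613.0, 154.0], [603.0, 115.0]]
[[318.0, 199.0], [344.0, 201.0], [323.0, 224.0], [349.0, 227.0], [210.0, 216.0], [230.0, 219.0], [215.0, 241.0], [235.0, 246.0]]
hub [544. 180.] [604. 226.]
  top [211. 184.] [277. 250.]
hub [531. 139.] [594. 186.]
  top [232. 185.] [302. 255.]
shaft/collar [568. 208.] [587. 223.]
shaft/collar [564. 209.] [593. 230.]
shaft/collar [550. 217.] [621. 272.]
hubbot [132. 290.] [314. 430.]
hubtop [ 94. 167.] [282. 309.]
shaft [201. 401.] [286. 466.]
collar [151. 401.] [364. 567.]
[[35.0, 262.0], [-3.0, 147.0], [46.0, 210.0], [8.0, 94.0], [332.0, 265.0], [302.0, 150.0], [340.0, 213.0], [311.0, 97.0]]
```

View pics/over2.png

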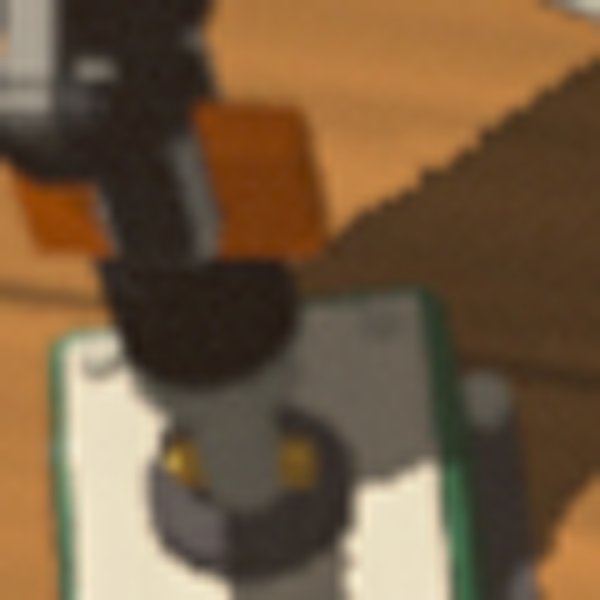

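The handle hangs upright, with the wing spanning (15–325, 105–255) in the crop and the hub directly above the shaft. The residuals are about 1 px, well inside the 4 mm the taper allows. I'll lower gently and watch the forces.

Emit:
servo_tool --deltas '[{"dx": 0,"dy": -1,"dz": -4,"rx": 0,"ry": 0,"rz": 0,"fingers": 1},{"dx": 0,"dy": 0,"dz": -4,"rx": 0,"ry": 0,"rz": 0,"fingers": 1},{"dx": 0,"dy": 0,"dz": -3,"rx": 0,"ry": 0,"rz": 0,"fingers": 1},{"dx": 0,"dy": 0,"dz": -2,"rx": 0,"ry": 0,"rz": 0,"fingers": 1},{"dx": 0,"dy": 0,"dz": -1.5,"rx": 0,"ry": 0,"rz": 0,"fingers": 1},{"dx": 0,"dy": 0,"dz": -1.5,"rx": 0,"ry": 0,"rz": 0,"fingers": 1}]'

```text
clock: 6.9
tcp_pos: [0.5194, -0.2251, 0.2228]
orientation: [0.0, 0.64, 0.768, 0.0]
wrist_force: [-0.4, -0.5, -3.0]
finger_gap: 0.0132
```

Emit:
servo_tool --deltas '[{"dx": 0,"dy": 0,"dz": -1.5,"rx": 0,"ry": 0,"rz": 0,"fingers": 1},{"dx": 0,"dy": 0,"dz": -1.5,"rx": 0,"ry": 0,"rz": 0,"fingers": 1},{"dx": 0,"dy": 0,"dz": -1.5,"rx": 0,"ry": 0,"rz": 0,"fingers": 1},{"dx": 0,"dy": 0,"dz": 0,"rx": 0,"ry": 0,"rz": 0,"fingers": 1}]'

```text
clock: 7.3
tcp_pos: [0.5193, -0.225, 0.2182]
orientation: [-0.0, 0.64, 0.768, -0.0]
wrist_force: [0.6, 0.2, -2.3]
finger_gap: 0.0132
```

Emit:
servo_tool --deltas '[{"dx": 0,"dy": 0,"dz": -2,"rx": 0,"ry": 0,"rz": 0,"fingers": 1},{"dx": 0,"dy": 0,"dz": -2,"rx": 0,"ry": 0,"rz": 0,"fingers": 1},{"dx": 0,"dy": 0,"dz": -2,"rx": 0,"ry": 0,"rz": 0,"fingers": 1},{"dx": 0,"dy": 0,"dz": -2,"rx": 0,"ry": 0,"rz": 0,"fingers": 1},{"dx": 0,"dy": 0,"dz": 0,"rx": 0,"ry": 0,"rz": 0,"fingers": 1}]'

```text
clock: 7.8
tcp_pos: [0.5192, -0.225, 0.21]
orientation: [-0.0, 0.64, 0.768, -0.0]
wrist_force: [-0.0, -0.2, -2.2]
finger_gap: 0.0132
```

Emit:
servo_tool --deltas '[{"dx": 0,"dy": 0,"dz": -1.5,"rx": 0,"ry": 0,"rz": 0,"fingers": 1},{"dx": 0,"dy": 0,"dz": -1.5,"rx": 0,"ry": 0,"rz": 0,"fingers": 1},{"dx": 0,"dy": 0,"dz": -1.5,"rx": 0,"ry": 0,"rz": 0,"fingers": 1},{"dx": 0,"dy": 0,"dz": 0,"rx": 0,"ry": 0,"rz": 0,"fingers": 1}]'

```text
clock: 8.2
tcp_pos: [0.5193, -0.225, 0.2056]
orientation: [-0.0, 0.64, 0.768, -0.0]
wrist_force: [0.1, 0.4, -1.6]
finger_gap: 0.0134
```

Emit:
servo_tool --deltas '[{"dx": 0,"dy": 0,"dz": -1,"rx": 0,"ry": 0,"rz": 0,"fingers": 1},{"dx": 0,"dy": 0,"dz": -1,"rx": 0,"ry": 0,"rz": 0,"fingers": 1},{"dx": 0,"dy": 0,"dz": -1,"rx": 0,"ry": 0,"rz": 0,"fingers": 1},{"dx": 0,"dy": 0,"dz": 0,"rx": 0,"ry": 0,"rz": 0,"fingers": 1}]'

```text
clock: 8.6
tcp_pos: [0.5193, -0.2251, 0.2027]
orientation: [-0.0, 0.64, 0.768, 0.0]
wrist_force: [-0.7, -0.3, -2.4]
finger_gap: 0.0128
```

Emit:
servo_tool --deltas '[{"dx": 0,"dy": 0,"dz": -1,"rx": 0,"ry": 0,"rz": 0,"fingers": 1},{"dx": 0,"dy": 0,"dz": -1,"rx": 0,"ry": 0,"rz": 0,"fingers": 1},{"dx": 0,"dy": 0,"dz": -1,"rx": 0,"ry": 0,"rz": 0,"fingers": 1},{"dx": 0,"dy": 0,"dz": 0,"rx": 0,"ry": 0,"rz": 0,"fingers": 1}]'

```text
clock: 9.0
tcp_pos: [0.5193, -0.2251, 0.1997]
orientation: [-0.0, 0.64, 0.768, 0.0]
wrist_force: [-0.3, -0.7, -1.5]
finger_gap: 0.0133
```

Emit:
servo_tool --deltas '[{"dx": 0,"dy": 0,"dz": -1,"rx": 0,"ry": 0,"rz": 0,"fingers": 1},{"dx": 0,"dy": 0,"dz": -1,"rx": 0,"ry": 0,"rz": 0,"fingers": 1},{"dx": 0,"dy": 0,"dz": -1,"rx": 0,"ry": 0,"rz": 0,"fingers": 1},{"dx": 0,"dy": 0,"dz": 0,"rx": 0,"ry": 0,"rz": 0,"fingers": 1}]'

```text
clock: 9.4
tcp_pos: [0.5194, -0.2251, 0.1971]
orientation: [0.0, 0.64, 0.768, 0.0]
wrist_force: [-0.4, -0.8, 0.1]
finger_gap: 0.0135
```

Emit:
servo_tool --deltas '[{"dx": 0,"dy": 0,"dz": -1,"rx": 0,"ry": 0,"rz": 0,"fingers": 1},{"dx": 0,"dy": 0,"dz": -0.5,"rx": 0,"ry": 0,"rz": 0,"fingers": 1},{"dx": 0,"dy": 0,"dz": 0,"rx": 0,"ry": 0,"rz": 0,"fingers": 1}]'

```text
clock: 9.7
tcp_pos: [0.5194, -0.2252, 0.1971]
orientation: [0.001, 0.64, 0.768, 0.0]
wrist_force: [-3.3, 1.3, 8.6]
finger_gap: 0.0133
```

```bash
python3 - <<'E'
from h import *
s=env.get_state(); p=s["tcp_pos"]; print(s["clock"],p.round(4),s["wrist_force"],s["ft_torque"])
c=cam("scene"); save(c,"home",(195,85,255,145),8)
f=lambda P:(((proj(c,P)-[195,85]+.5)*8-.5)).round().tolist(); th=np.linspace(0,2*np.pi,60)
for z in(.078,.087):
    a=np.array(f(np.c_[p[0]+.019*np.cos(th),p[1]+.019*np.sin(th),th*0+z])); print(z,"hub bottom",a.min(0),a.max(0))
    print(f(wingbox(p[0],p[1],z+.038,1.754)))
a=np.array(f(np.c_[.519+.023*np.cos(th),-.2242+.023*np.sin(th),th*0+.078])); print("collar",a.min(0),a.max(0))
E
```

```text
9.7 [ 0.5194 -0.2252  0.1971] [-3.26362669  1.29353109  8.55519832] [0.38910838 0.78579622 0.0174058 ]
0.078 hub bottom [132. 413.] [273. 522.]
[[58.0, 396.0], [30.0, 310.0], [66.0, 355.0], [38.0, 268.0], [287.0, 398.0], [265.0, 312.0], [293.0, 357.0], [272.0, 271.0]]
0.087 hub bottom [125. 391.] [267. 502.]
[[51.0, 373.0], [22.0, 286.0], [59.0, 332.0], [30.0, 244.0], [281.0, 376.0], [259.0, 289.0], [287.0, 335.0], [266.0, 247.0]]
collar [121. 401.] [291. 534.]
```

View pics/home.png

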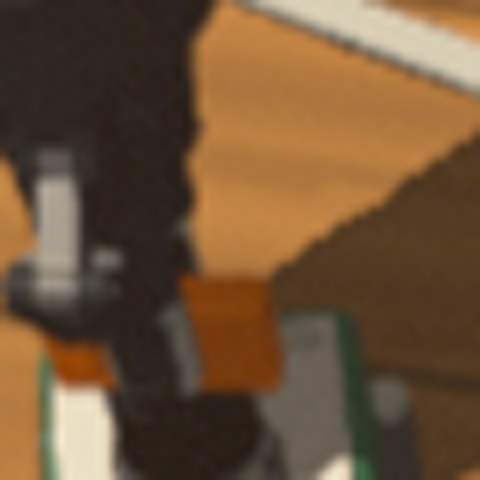

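The wing's lower edge is at about 388, with its back top at 275. That matches the home prediction (398/271 less the earlier bias) and not the riding one (376/247). I'll ease off, release and retreat.

Emit:
servo_tool --deltas '[{"dx": 0,"dy": 0,"dz": 1,"rx": 0,"ry": 0,"rz": 0,"fingers": 1},{"dx": 0,"dy": 0,"dz": 0.3,"rx": 0,"ry": 0,"rz": 0,"fingers": 0.5},{"dx": 0,"dy": 0,"dz": 0,"rx": 0,"ry": 0,"rz": 0,"fingers": -0.1},{"dx": 0,"dy": 0,"dz": 0,"rx": 0,"ry": 0,"rz": 0,"fingers": -0.3},{"dx": 0,"dy": 0,"dz": 0,"rx": 0,"ry": 0,"rz": 0,"fingers": -0.3}]'

```text
clock: 10.25
tcp_pos: [0.5195, -0.2251, 0.1966]
orientation: [-0.0, 0.64, 0.768, 0.0]
wrist_force: [0.9, -0.4, -0.4]
finger_gap: 0.0554
```

Emit:
servo_tool --deltas '[{"dx": 0,"dy": 0,"dz": 10,"rx": 0,"ry": 0,"rz": 0,"fingers": -0.3},{"dx": 0,"dy": 0,"dz": 25,"rx": 0,"ry": 0,"rz": 0,"fingers": -0.3},{"dx": 0,"dy": 0,"dz": 35,"rx": 0,"ry": 0,"rz": 0,"fingers": -0.3},{"dx": 0,"dy": 15,"dz": 30,"rx": 0,"ry": 0,"rz": 0,"fingers": -0.3},{"dx": 0,"dy": 40,"dz": 10,"rx": 0,"ry": 0,"rz": 0,"fingers": -0.3},{"dx": 0,"dy": 45,"dz": 0,"rx": 0,"ry": 0,"rz": 0,"fingers": -0.3},{"dx": 0,"dy": 45,"dz": 0,"rx": 0,"ry": 0,"rz": 0,"fingers": -0.3},{"dx": 0,"dy": 40,"dz": 0,"rx": 0,"ry": 0,"rz": 0,"fingers": -0.3}]'

```text
clock: 11.05
tcp_pos: [0.5192, -0.0384, 0.3079]
orientation: [0.001, 0.64, 0.768, 0.0]
wrist_force: [0.1, 0.9, -0.3]
finger_gap: 0.0557
```

```bash
python3 - <<'E'
from h import *
s=env.get_state(); print(s["clock"],s["tcp_pos"].round(4),s["wrist_force"].round(2),s["finger_gap"])
cs=[cam("top"),cam("scene")]; ms=[]
for c,b in zip(cs,((425,240,468,268),(195,105,250,150))):
    h=cv2.cvtColor(c["img"],cv2.COLOR_RGB2HSV); m=(h[...,0]<13)&(h[...,1]>165)&(h[...,2]>60)
    k=np.zeros_like(m); k[b[1]:b[3],b[0]:b[2]]=1; ms.append(m&k); print(ms[-1].sum())
print(fitwing(cs,ms,[.519,-.225,1.75],.116,True)); print(fitwing(cs[1:],ms[1:],[.519,-.225,1.75],.116))
a=cv2.resize(cs[0]["img"][215:295,410:490],(400,400),interpolation=cv2.INTER_CUBIC)
b=cv2.resize(cs[1]["img"][100:180,185:265],(400,400),interpolation=cv2.INTER_CUBIC)
cv2.imwrite("pics/fin.png",np.hstack([a,b])[...,::-1])
E
```

```text
11.05 [ 0.5192 -0.0384  0.3079] [ 0.08  0.85 -0.3 ] 0.05568818665732056
0
37Traceback (most recent call last):
  File "<stdin>", line 7, in <module>
  File "h.py", line 40, in fitwing
    r=minimize(cost,p,method="Nelder-Mead",options=dict(initial_simplex=sx,xatol=1e-4,fatol=.05))
    res = _minimize_neldermead(fun, x0, args, callback, bounds=bounds,
                               **options)
    fsim[k] = func(sim[k])
              ~~~~^^^^^^^^
    fx = function(np.copy(x), *(wrapper_args + args))
  File "h.py", line 31, in cost
    ys,xs=np.where(m); l,t0=xs.min()-15,ys.min()-15; w,h=xs.max()-l+15,ys.max()-t0+15
                            ~~~~~~^^
    return umr_minimum(a, axis, None, out, keepdims, initial, where)
ValueError: zero-size array to reduction operation minimum which has no identity
```

Emit:
servo_tool --deltas '[{"dx": 0,"dy": 40,"dz": 0,"rx": 0,"ry": 0,"rz": 0,"fingers": -0.3},{"dx": 0,"dy": 45,"dz": 0,"rx": 0,"ry": 0,"rz": 0,"fingers": -0.3},{"dx": 0,"dy": 45,"dz": 0,"rx": 0,"ry": 0,"rz": 0,"fingers": -0.3},{"dx": 0,"dy": 30,"dz": 0,"rx": 0,"ry": 0,"rz": 0,"fingers": -0.3},{"dx": 0,"dy": 0,"dz": 0,"rx": 0,"ry": 0,"rz": 0,"fingers": -0.3}]'

```text
clock: 11.65
tcp_pos: [0.5194, 0.1226, 0.3073]
orientation: [0.0, 0.638, 0.77, 0.001]
wrist_force: [-0.7, -0.1, 0.2]
finger_gap: 0.0556
```

```bash
python3 - <<'E'
from h import *
s=env.get_state(); print(s["clock"],s["tcp_pos"].round(4),s["wrist_force"].round(2),s["finger_gap"])
cs=[cam("top"),cam("scene")]
a=cv2.resize(cs[0]["img"][215:295,410:490],(400,400),interpolation=cv2.INTER_CUBIC)
b=cv2.resize(cs[1]["img"][100:180,185:265],(400,400),interpolation=cv2.INTER_CUBIC)
cv2.imwrite("pics/fin.png",np.hstack([a,b])[...,::-1])
ms=[]
for c,b in zip(cs,((425,240,470,268),(200,112,240,142))):
    m=orange(c); k=np.zeros_like(m); k[b[1]:b[3],b[0]:b[2]]=1; ms.append(m&k); print(ms[-1].sum())
for z in(.116,.125):
    W=wingbox(.519,-.2245,z,1.754); print(z,((proj(cs[0],W)-[410,215]+.5)*5-.5).round().tolist(),((proj(cs[1],W)-[185,100]+.5)*5-.5+[400,0]).round().tolist())
for j in([0,1],[1]): print(fitwing([cs[i] for i in j],[ms[i] for i in j],[.519,-.225,1.75],.116,True))
E
```

```text
11.65 [0.5194 0.1226 0.3073] [-0.69 -0.09  0.17] 0.05559731119938796
344
779
0.116 [[288.0, 172.0], [321.0, 174.0], [295.0, 208.0], [329.0, 212.0], [135.0, 196.0], [162.0, 200.0], [142.0, 232.0], [169.0, 238.0]] [[488.0, 172.0], [470.0, 118.0], [493.0, 146.0], [476.0, 92.0], [631.0, 173.0], [617.0, 119.0], [635.0, 147.0], [621.0, 93.0]]
0.125 [[296.0, 172.0], [331.0, 175.0], [304.0, 209.0], [339.0, 213.0], [142.0, 197.0], [169.0, 201.0], [149.0, 234.0], [176.0, 239.0]] [[484.0, 158.0], [465.0, 103.0], [489.0, 132.0], [471.0, 77.0], [627.0, 159.0], [614.0, 105.0], [631.0, 133.0], [618.0, 79.0]]
(array([ 0.52018157, -0.22245955,  1.77128048,  0.12432529]), np.float64(438.7725490196078))
(array([ 0.51125159, -0.22413949,  1.82714296,  0.1256364 ]), np.float64(296.47843137254904))
```

View pics/fin.png

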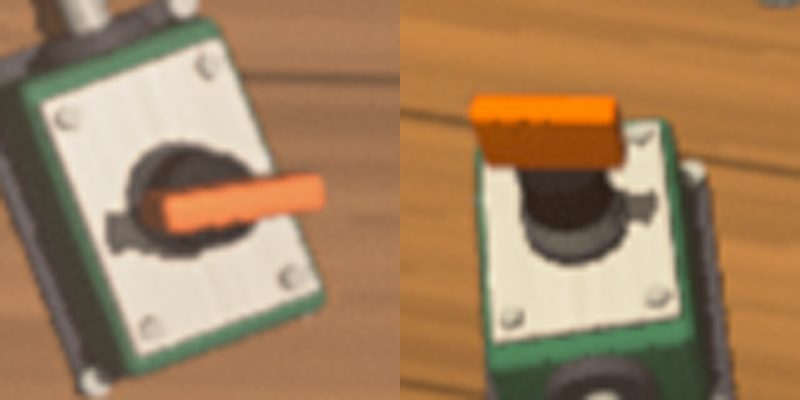

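The final view matches the home prediction. In the scene view the wing's back edge is at v≈95 (home 92, riding 77), and in the top view its right end is at u≈326 (home 329, riding 339). The handle is upright and the gripper is clear.

```bash
python3 -c "
from h import *
print(job.hand_in())"
```

```text
the job is handed in; nothing more can be done
None
```

The wing handle is on the gearbox shaft with its hub home on the collar. I released it, moved the arm clear and handed the job in at about 12 s of robot time; no verdict was reported.

- **What I did:** I picked the handle up from the tray by its wing and turned it to the key angle I measured from the pictures, about 1.75 rad in world axes. The slot dropped over the key on the first descent, so no turning search was needed. The most I pressed was about 8.6 N at the wrist.
- **Height check:** First contact came at TCP height 0.197 m, the height expected with the hub on the collar. A handle riding on the key would have touched 9 mm higher.
- **Picture check:** In the final picture the wing edges lie within 1–2 px of the home prediction and about 3 px from the riding one. The handle looks upright and the gripper is well away.
- **Bystanders:** I kept clear of the tray's other parts, the jar, the oil bottle and the tin, and felt no contact. I didn't re-measure their positions at the end.
- **A check that failed:** The automatic fit of the wing in the last picture gave a height about 9 mm too high. Its colour mask had picked up the wood of the table, so I disregarded it and relied on the edge comparison and the contact height.

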